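Turn the wrong-handed shelf brackets

TASK

Three L-shaped shelf brackets stand in a row on the grey board, a mix of left-hand and right-hand ones; for this shelf every foot must point along the row towards the aluminium pillar at the row's end. Turn each mirrored bracket, one whose foot points away from the pillar, half round on its own spot, so that it stands upright in its old place with its foot towards the pillar; set it down rather than dropping it. Leave the brackets that are already right where they are.

Things in the scene. Friction and masses are not known exactly. Their poses are not given: they have to be found in the camera images.
- bracket_1: cream L-shaped shelf bracket standing upright: square upright 28 x 28 mm, 80 mm tall; a foot 14 mm high, 28 mm wide sticks out from its bottom on one side, toe 60 mm from the upright's axis. Origin: centre of the upright's underside, on the board, 12 mm above the bench; +x along the foot to its toe, z up. 0.10 to 0.20 kg, centre of mass within 10 mm of the upright's axis.
- bracket_2: cream L-shaped shelf bracket standing upright: square upright 28 x 28 mm, 80 mm tall; a foot 14 mm high, 28 mm wide sticks out from its bottom on one side, toe 60 mm from the upright's axis. Origin: centre of the upright's underside, on the board, 12 mm above the bench; +x along the foot to its toe, z up. Same as bracket_1. Uprights stand about 140 mm apart, within 20 mm of the row's middle line.
- bracket_3: cream L-shaped shelf bracket standing upright: square upright 28 x 28 mm, 80 mm tall; a foot 14 mm high, 28 mm wide sticks out from its bottom on one side, toe 60 mm from the upright's axis. Origin: centre of the upright's underside, on the board, 12 mm above the bench; +x along the foot to its toe, z up. Same as bracket_1. Pinch the upright across either pair of faces, above the foot.
- pillar: grooved aluminium shelf pillar, 45 x 45 mm, 150 mm tall including a dark foot plate 75 x 75 x 8 mm, fixed on the board in line with the brackets at one end of the row, left or right, about 145 mm from the nearest upright; a bottle stands at the other end. Origin: centre of its underside, 12 mm above the bench; y along the row, z up. Other small things stand 70 mm or more off the row.
There are look-alikes about, which are no part of the job. Leave any orange or turquoise look-alike of the bracket_3 alone. Leave any green look-alike of the bracket_1 alone.

How it is judged:
At the end, for the whole second after the job is handed in: All three brackets stand upright (within 8 degrees) and at rest, each within 20 mm of where it started, with its foot pointing along the row towards the pillar (within 17 degrees) (x of pillar in the frame of bracket_1 above 0.05 m and angle between the x axis of each of bracket_1, bracket_2, bracket_3 and the y axis of pillar, either way round below 0.3 rad and distance of each of bracket_1, bracket_2, bracket_3 from where it was at the start of the episode below 0.02 m and angle between each of bracket_1, bracket_2, bracket_3's own z axis and vertical below 0.15 rad and linear speed of each of bracket_1, bracket_2, bracket_3 below 0.02 m/s and x of pillar in the frame of bracket_2 above 0.05 m and x of pillar in the frame of bracket_3 above 0.05 m); the robot touches nothing.
It fails at once if a bracket that was right from the start was moved (by more than 20 mm) ((world y of pillar above 0 m and distance of any of bracket_1, bracket_2 from where it was at the start of the episode above 0.02 m) or (not (world y of pillar above 0 m) and distance of bracket_3 from where it was at the start of the episode above 0.02 m)).
It fails at once if a bracket was dropped (in free fall more than 20 mm above the board) ((height (world z) of bracket_1 above 0.032 m and contact force between bracket_1 and anything else below 0.01 N) or (height (world z) of bracket_2 above 0.032 m and contact force between bracket_2 and anything else below 0.01 N) or (height (world z) of bracket_3 above 0.032 m and contact force between bracket_3 and anything else below 0.01 N)).
It also fails if it takes over 56 s, if anything falls off the work surface, if the arm or the gripper's body presses on something with over 40 N, if the wrist force passes 120 N, or if a joint passes its speed limit or range.

ROBOT

A 7-joint arm with a two-finger parallel gripper is mounted at the origin on the work surface. World frame = base frame: x ahead of the robot, y to its left, z up, the work surface at z = 0. Lengths are in m, angles in rad, forces in N, time in s.
With the tool pointing down it reaches from about 0.4 to 0.85 m from the base axis. Payload 10.4 kg.
Tool frame: the origin (TCP) lies at the very end of the fingers, on their centre line; the grasp point (between the pads) lies 19 mm behind it; z points along the fingers, y is the line along which they close (so a half turn about z gives the same grasp; the last joint's range is limited). The gripper opens to 87 mm and grips with 3 to 60 N. Pads are 19 mm wide; open, the fingers measure 117 mm over their backs; the gripper's body (75 mm by 190 mm) begins 51 mm behind the grasp point.
Start: joints at [1.24, 0.332, -0.065, 1.46, 0.022, 1.35, -0.088], TCP at [0.189, -0.596, 0.223] pointing down, gripper open.
Joint ranges: [-2.6, 2.6], [-0.5, 2.12], [-1.47, 1.34], [0.16, 2.42], [-1.27, 4.41], [0.06, 2.06], [-2.6, 2.6]. Speed limits (rad/s): [2.22, 2.22, 2.79, 2.79, 3.14, 3.14, 3.14].

INTERFACE

Orientations are given as [roll, pitch, yaw] about the fixed x, y, z axes, in that order (R = Rz(yaw) Ry(pitch) Rx(roll)).
In Python, from plant import manip gives the robot as it stands.
- The arm moves only by the tool play_rows, never from a script. Its argument "rows" is a list that holds one entry, the list of rows, each a list of 7 numbers: the shift along the tool's x, y, z in m, then the turn, a rotation vector about the tool's x, y, z in rad, then the opening, from 0 (shut) to 1 (fully open). A call has exactly 5 rows; each row is the pose to reach, as a shift and turn from the pose commanded when the call began, along the tool's axes at that moment; what a row does not reach only later rows make up. A row lasts 1/10 s, in which the tool goes at most 50 mm and 8.59 degrees, less where a joint would pass 70% of its speed; a pose out of reach is approached as far as the arm can. A call with a gripper value outside its range is refused whole. The fingers move at their own pace and stop on an object; the grip force is fixed at half the most. Time passes only in rows, so rows that repeat a pose let the fingers close, or fill a call up. It gives the time, the measured TCP pose, the force and the opening at its end, in the units of the state.
- manip.get_state(): the state, without advancing time (a new reading comes with each control period).
- manip.grab_frame(name): name is "scene" or "top" or "wrist"; returns the picture (400x640x3 uint8, red, green, blue); there is no depth.
- manip.get_calibration(name): a dict with "fov_y" (degrees; the focal length in pixels is half the picture's height over the tangent of half this angle, whatever the lens; pixels are square), "cx", "cy" (the principal point, pixels), "rvec" (rotation vector, rad) and "tvec" (3), from world to camera coordinates, as OpenCV has them. Camera axes: x right, y down, z forward; pixel columns grow to the right and rows downward; lengths in m; the calibration is good to about 2 mm. The wrist camera is an equidistant fisheye: a pixel r from the principal point sees the ray r / f radians off the axis. A picture is of the moment at which its call begins: read the wrist's pose just before it. get_calibration takes no time and is no camera call; for the wrist camera it gives the pose at the moment of the call.
- manip.close_job(): hands the job in, once; it reports no verdict.
The state is a dict: "time": time; "joint_positions": joint angles; "joint_velocities": joint speeds; "joint_efforts": joint torques, N m; "tool_pos": TCP position; "orientation": TCP orientation; "wrist_force": force on the tool from outside, world axes, zero at the start; "wrist_torque": the same for the moment, N m; "grip_width": finger opening in m.
Only numpy, scipy, OpenCV 4.12 (cv2) and the standard library are available. Lean on these libraries where they do the work, as an engineer would, in place of code of your own. Each camera call takes 0.05 s, during which the arm holds its last target. There are 200 camera calls.

## Working session

There is one attempt and no reset: what is moved stays moved. The work goes in short steps, Python scripts to look and compute and a tool call to move; the robot and the scene stay as the last step left them, time stands still between calls to the robot, and variables do not carry over. Pictures are saved under pics/ and viewed, on a budget of 10 in all, crops included, one or two more only if the job needs it, and the job is handed in when it is done.

Besides the shell and the picture viewer there is one more tool, called after "Emit:" as a command line: name --argument value ..., lists and objects as JSON in quotes. play_rows: Moves the arm, as the interface text tells. Its arguments: {"type":"object","properties":{"rows":{"type":"array","items":{"type":"array","items":{"type":"array","items":{"type":"number"}}}}},"required":["rows"]}

```bash
mkdir -p pics; ls
python3 - <<'E'
from plant import manip
import cv2,numpy as np
print(manip.get_state())
for n in("scene","top"):
    cv2.imwrite(f"pics/{n}0.png",manip.grab_frame(n)[:,:,::-1]); print(n,manip.get_calibration(n))
E
```

```text
pics
{'time': 0.0, 'joint_positions': array([ 1.24041438,  0.33285689, -0.06471428,  1.46092403,  0.02157379,
        1.3498861 , -0.08852466]), 'joint_velocities': array([-0.00054545, -0.00128461, -0.00173827, -0.00060334, -0.00062231,
       -0.00059681,  0.0022979 ]), 'joint_efforts': array([ 3.03661345e-04, -6.23259902e+01,  2.48972053e-02, -3.89903498e+01,
       -6.13070838e-02,  3.96666618e-02,  1.17115678e-04]), 'tool_pos': array([ 0.18923884, -0.59526763,  0.22177157]), 'orientation': array([-3.14021284e+00,  3.31723931e-05,  3.07785676e-01]), 'wrist_force': array([ 0.37651535, -0.01001817,  0.41679775]), 'wrist_torque': array([-0.0206943 , -0.01177861, -0.00889175]), 'grip_width': 0.08695562961477278}
scene {'fov_y': 50.34057914400446, 'cx': 322.25097572300683, 'cy': 198.8654385463446, 'rvec': array([ 1.74532086,  1.47498613, -0.74943578]), 'tvec': array([-0.0794849 , -0.28469347,  1.38572618])}
top {'fov_y': 51.79509906623973, 'cx': 319.0021190764098, 'cy': 202.4394966864184, 'rvec': array([ 2.16552563, -2.17642841,  0.12234047]), 'tvec': array([-0.0126995 ,  0.60773954,  0.80589334])}
```

View pics/scene0.png

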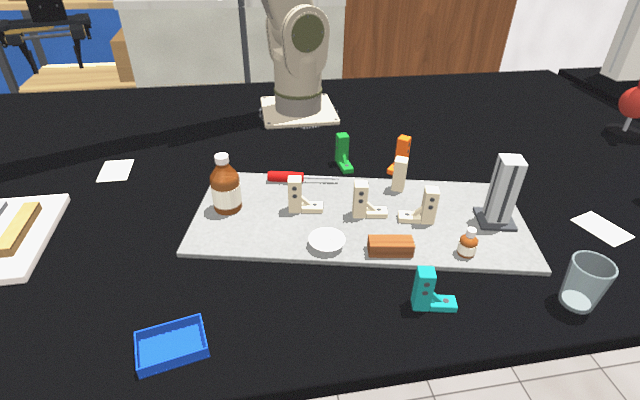

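View pics/top0.png

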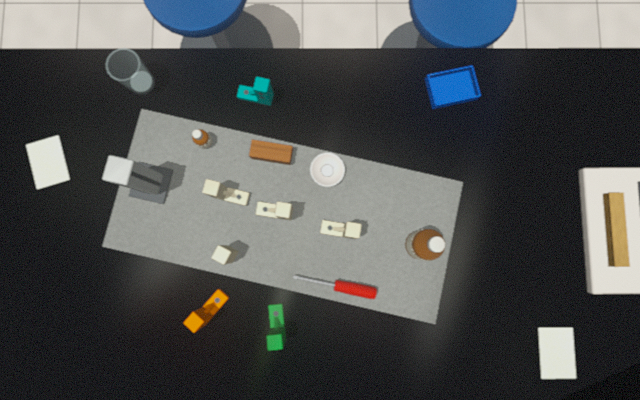

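Top view: the pillar is at the left (150,182) and the bottle at the right (428,243). Row brackets have their uprights at (211,188), (284,210) and (354,230). The two on the right have feet pointing left, so they are right. The one at (211,188) has its foot pointing right at (237,197), so it is mirrored.

Look-alikes: cream post off the row (222,254), orange (205,310), green (275,330), turquoise (258,92). I choose (211,188) and will check it in a crop.

```bash
cat > h.py <<'E'
import cv2,numpy as np
from plant import manip
from scipy.spatial.transform import Rotation as R
def cast(n,px,z):
    c=manip.get_calibration(n); f=200/np.tan(np.radians(c["fov_y"]/2))
    Rm=R.from_rotvec(c["rvec"]).as_matrix(); o=-Rm.T@c["tvec"]
    px=np.atleast_2d(px); d=np.c_[(px[:,0]-c["cx"])/f,(px[:,1]-c["cy"])/f,np.ones(len(px))]@Rm
    return (o+d*((z-o[2])/d[:,2])[:,None])[:,:2]
def cream(im):
    h=cv2.cvtColor(im,cv2.COLOR_RGB2HSV); return cv2.inRange(h,(15,20,150),(40,140,255))
E
python3 - <<'E'
from h import *
im=cv2.imread("pics/top0.png")[:,:,::-1].copy()
m=cream(im); n,l,s,c=cv2.connectedComponentsWithStats(m)
for i in range(1,n):
    if s[i,4]>40: print(s[i],c[i].round(1), cv2.minAreaRect(np.argwhere(l==i)[:,::-1].astype(np.float32)))
a=cv2.resize(im[160:280,180:380],None,fx=4,fy=4,interpolation=cv2.INTER_CUBIC)[:,:,::-1]
cv2.imwrite("pics/crop0.png",a)
corn=np.array([[142,109],[463,182],[435,324],[102,247]]); p=cast("top",corn,.012); print(p)
e=p[0]-p[1]; print("row dir deg",np.degrees(np.arctan2(e[1],e[0])), np.degrees(np.arctan2(*(p[3]-p[2])[::-1])))
for q in [(211,188),(284,210),(354,230)]: print(cast("top",q,.092))
E
```

```text
[267   7  29  28 206] [280.6  19.1] ((279.2705993652344, 17.98235511779785), (26.57398223876953, 21.259185791015625), 49.398704528808594)
[202 179  19  17 240] [210.6 187. ] ((210.558837890625, 187.26470947265625), (15.764815330505371, 15.764816284179688), 14.03624439239502)
[224 188  25  18 303] [236.7 196.4] ((235.97061157226562, 196.11766052246094), (23.283418655395508, 14.794672966003418), 14.03624439239502)
[ 607  192   24   76 1188] [619.3 229.4] ((618.5, 229.5), (75.0, 23.0), 90.0)
[255 201  37  18 525] [273.2 209.2] ((273.0, 209.5), (17.0, 36.0), 90.0)
[320 219  42  20 579] [340.6 228.6] ((340.41583251953125, 228.34158325195312), (40.49801254272461, 16.31861114501953), 5.710593223571777)
[211 245  20  20 204] [220.8 253.4] ((220.39999389648438, 254.1999969482422), (16.099689483642578, 16.099689483642578), 26.56505012512207)
[[ 0.81137759  0.35951961]
 [ 0.65152004 -0.31843574]
 [ 0.36127791 -0.24936492]
 [ 0.51991552  0.42979662]]
row dir deg 76.73236487184127 76.85265096074494
[[0.62974617 0.18880417]]
[[0.58733517 0.05069982]]
[[ 0.54906181 -0.08064115]]
```

View pics/crop0.png

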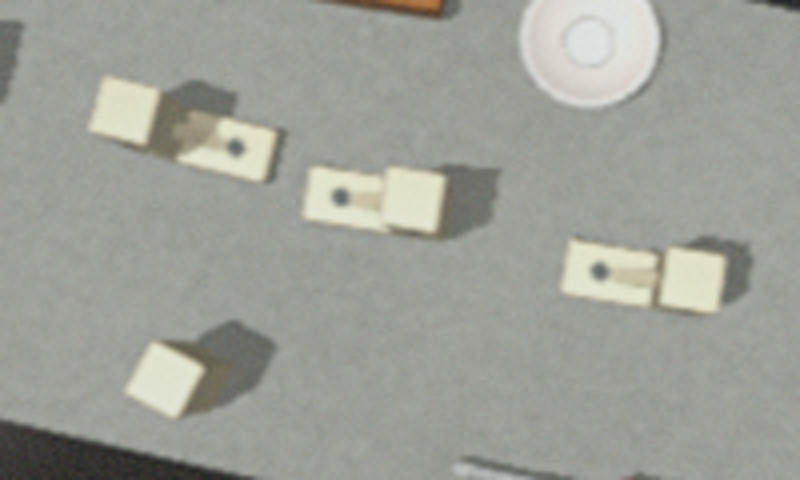

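The crop confirms it: the left bracket's upright is at crop (126,111), with its foot to the right, away from the pillar. The lone cream post at crop (165,380) has no foot. I'll grip along the row, because that keeps the last joint in range for the half turn.

```bash
cat >> h.py <<'E'
def rel(p,yaw_deg):
    s=manip.get_state(); A=R.from_euler("xyz",s["orientation"]); B=R.from_euler("xyz",[np.pi,0,np.radians(yaw_deg)])
    print("shift",(A.inv().apply(np.array(p)-s["tool_pos"])).round(4),"turn",(A.inv()*B).as_rotvec().round(4),
      "| pos",s["tool_pos"].round(4),"yaw",np.degrees(s["orientation"]).round(2),"j",s["joint_positions"].round(2),"t",s["time"],"w",round(s["grip_width"],4),"F",s["wrist_force"].round(1))
E
python3 - <<'E'
from h import *
u=cast("top",(210.9,187.4),.092)[0]; f=cast("top",(236.3,196.2),.026)[0]
print(u,f)
# foot long edges from crop, on z=.026
a=cast("top",[(180+180/4,160+163/4),(180+268/4,160+182/4)],.026); b=cast("top",[(180+222/4,160+117/4),(180+280/4,160+130/4)],.026)
for q in(a,b): d=q[1]-q[0]; print("foot dir",np.degrees(np.arctan2(d[1],d[0])))
t=cast("top",[(180+104/4,160+74/4),(180+161/4,160+91/4),(180+88/4,160+131/4),(180+149/4,160+147/4)],.092)
print(t.mean(0)); 
for i,j in((0,1),(2,3)): d=t[j]-t[i]; print(np.degrees(np.arctan2(d[1],d[0])),np.linalg.norm(d))
rel([.631,.189,.2],165)
E
```

```text
[0.6308924  0.18901818] [0.62194213 0.15359106]
foot dir -102.47830352909952
foot dir -102.95665165854082
[0.630366   0.18810951]
-106.93268293379515 0.028352314855625872
-104.9878389545791 0.029919657995176405
shift [ 0.6586 -0.6136  0.0226] turn [-5.000e-04 -1.600e-03 -2.572e+00] | pos [ 0.1893 -0.5953  0.2218] yaw [-179.93    0.     17.64] j [ 1.24  0.33 -0.06  1.46  0.02  1.35 -0.09] t 0.1 w 0.0871 F [ 0.6  0.5 -0.2]
```

Emit:
play_rows --rows '[[[0.658, -0.614, 0, 0, 0, -2.59, 1], [0.658, -0.614, 0, 0, 0, -2.59, 1], [0.658, -0.614, 0, 0, 0, -2.59, 1], [0.658, -0.614, 0, 0, 0, -2.59, 1], [0.658, -0.614, 0, 0, 0, -2.59, 1]]]'

```text
time: 0.6
tool_pos: [0.3124, -0.3757, 0.2223]
orientation: [-3.141, 0.0, 1.064]
wrist_force: [0.9, -0.1, 0.7]
grip_width: 0.0871
```

```bash
python3 -c "
from h import *
rel([.631,.189,.22],166)"
```

```text
shift [0.6484 0.0044 0.0021] turn [-5.0000e-04 -1.0000e-04 -1.8333e+00] | pos [ 0.3124 -0.3757  0.2223] yaw [-1.7998e+02  2.0000e-02  6.0960e+01] j [ 1.08  0.05 -0.3   1.8   0.02  1.3   0.27] t 0.6 w 0.0871 F [ 0.9 -0.1  0.7]
```

Emit:
play_rows --rows '[[[0.648, 0.004, 0, 0, 0, -1.83, 1], [0.648, 0.004, 0, 0, 0, -1.83, 1], [0.648, 0.004, 0, 0, 0, -1.83, 1], [0.648, 0.004, 0, 0, 0, -1.83, 1], [0.648, 0.004, 0, 0, 0, -1.83, 1]]]'

```text
time: 1.1
tool_pos: [0.4363, -0.1588, 0.2225]
orientation: [-3.141, 0.0, 1.814]
wrist_force: [1.0, -0.9, 0.2]
grip_width: 0.0868
```

```bash
python3 -c "
from h import *
rel([.631,.189,.2],166)"
```

```text
shift [0.2907 0.2726 0.0223] turn [-4.0000e-04  3.0000e-04 -1.0835e+00] | pos [ 0.4363 -0.1588  0.2225] yaw [-1.7999e+02  3.0000e-02  1.0392e+02] j [ 0.82  0.01 -0.56  1.84  0.    1.3   0.5 ] t 1.1 w 0.0868 F [ 1.  -0.9  0.2]
```

Emit:
play_rows --rows '[[[0.29, 0.272, 0.02, 0, 0, -1.083, 1], [0.29, 0.272, 0.02, 0, 0, -1.083, 1], [0.29, 0.272, 0.02, 0, 0, -1.083, 1], [0.29, 0.272, 0.02, 0, 0, -1.083, 1], [0.29, 0.272, 0.02, 0, 0, -1.083, 1]]]'

```text
time: 1.6
tool_pos: [0.5598, 0.0581, 0.2098]
orientation: [-3.141, 0.0, 2.563]
wrist_force: [0.1, -0.3, 0.5]
grip_width: 0.0868
```

```bash
python3 -c "
from h import *
rel([.631,.189,.2],166)"
```

```text
shift [0.012  0.1486 0.0098] turn [-2.00e-04  3.00e-04 -3.34e-01] | pos [0.5598 0.0581 0.2098] yaw [-1.7999e+02  2.0000e-02  1.4686e+02] j [ 0.48  0.3  -0.8   1.61  0.22  1.32  0.65] t 1.6 w 0.0868 F [ 0.1 -0.3  0.5]
```

Emit:
play_rows --rows '[[[0.012, 0.1485, 0.01, 0, 0, -0.334, 1], [0.012, 0.1485, 0.01, 0, 0, -0.334, 1], [0.012, 0.1485, 0.01, 0, 0, -0.334, 1], [0.012, 0.1485, 0.01, 0, 0, -0.334, 1], [0.012, 0.1485, 0.01, 0, 0, -0.334, 1]]]'

```text
time: 2.1
tool_pos: [0.6305, 0.1886, 0.1988]
orientation: [-3.142, -0.002, 2.894]
wrist_force: [0.8, -0.9, -0.3]
grip_width: 0.0869
```

```bash
python3 -c "
from h import *
c=manip.get_calibration('wrist');cv2.imwrite('pics/w1.png',manip.grab_frame('wrist')[:,:,::-1])
print(c)
# project expected upright-top centre & base with fisheye
Rm=R.from_rotvec(c['rvec']).as_matrix();f=200/np.tan(np.radians(c['fov_y']/2))
for P in ([.631,.189,.092],[.631,.189,.012],[.6165,.130,.026]):
    v=Rm@P+c['tvec'];r=np.hypot(v[0],v[1]);th=np.arctan2(r,v[2]);print(P,c['cx']+f*th*v[0]/r,c['cy']+f*th*v[1]/r)
rel([.631,.189,.2],166)"
```

```text
{'fov_y': 65.70646984690485, 'cx': 317.9388051821053, 'cy': 200.91560273472993, 'rvec': array([-2.32248306, -1.80850194, -0.21858498]), 'tvec': array([-0.33721881, -0.5720038 ,  0.23079308])}
[0.631, 0.189, 0.092] 318.6565400972785 199.88033932629165
[0.631, 0.189, 0.012] 318.5106335820626 183.43204173797977
[0.6165, 0.13, 0.026] 263.8583183033244 186.27118703308025
shift [ 0.0004  0.0022 -0.0007] turn [-0.0007 -0.0009 -0.0054] | pos [0.6308 0.1868 0.1993] yaw [-1.7996e+02 -5.0000e-02  1.6569e+02] j [ 0.21  0.55 -0.83  1.36  0.4   1.41  0.71] t 2.15 w 0.0869 F [-0.2 -1.2  0. ]
```

View pics/w1.png

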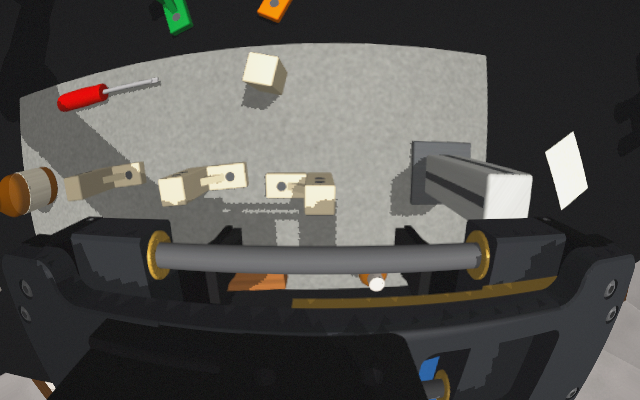

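Wrist view: the target's top sits at about (319,199), matching the predicted (319,200). Its foot points left, away from the pillar at (508,195). Descending now.

Emit:
play_rows --rows '[[[0, 0.001, 0.03, 0, 0, 0, 1], [0, 0.001, 0.06, 0, 0, 0, 1], [0, 0.001, 0.09, 0, 0, 0, 1], [0, 0.001, 0.12, 0, 0, 0, 1], [0, 0.001, 0.14, 0, 0, 0, 1]]]'

```text
time: 2.65
tool_pos: [0.6309, 0.1848, 0.0583]
orientation: [-3.139, -0.0, 2.889]
wrist_force: [0.9, 0.1, 0.1]
grip_width: 0.0863
```

```bash
python3 -c "
from h import *
cv2.imwrite('pics/w2.png',manip.grab_frame('wrist')[:,:,::-1])
rel([.631,.1885,.053],166)"
```

```text
shift [-0.0003  0.0045  0.0024] turn [-0.0041 -0.0033 -0.0085] | pos [0.6296 0.1842 0.0554] yaw [-179.76   -0.19  165.51] j [ 0.19  0.67 -0.77  1.51  0.49  1.17  0.65] t 2.7 w 0.087 F [-1.6 -1.4 -2.8]
```

View pics/w2.png

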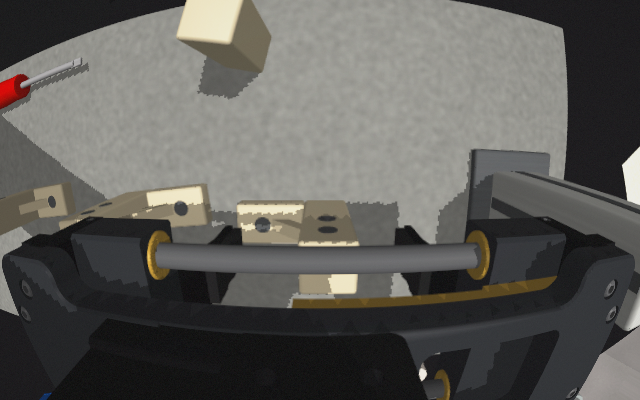

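The fingers' centre is at about column 318 and the upright is at about 331. That puts it roughly 4–5 mm towards the pillar, which agrees with the measured TCP offset. I'll correct that, then close.

Emit:
play_rows --rows '[[[0, 0.004, 0.001, 0, 0, 0, 1], [0, 0.004, 0.001, 0, 0, 0, 1], [0, 0.004, 0.001, 0, 0, 0, 1], [0, 0.004, 0.001, 0, 0, 0, 0], [0, 0.004, 0.001, 0, 0, 0, 0]]]'

```text
time: 3.2
tool_pos: [0.6326, 0.1918, 0.0598]
orientation: [3.141, 0.001, 2.892]
wrist_force: [1.0, -0.2, -0.9]
grip_width: 0.0781
```

Emit:
play_rows --rows '[[[0, 0, 0, 0, 0, 0, 0], [0, 0, 0, 0, 0, 0, 0], [0, 0, 0, 0, 0, 0, 0], [0, 0, 0, 0, 0, 0, 0], [0, 0, 0, 0, 0, 0, 0]]]'

```text
time: 3.7
tool_pos: [0.6322, 0.1918, 0.0589]
orientation: [-3.141, -0.0, 2.892]
wrist_force: [-0.8, -0.2, 0.1]
grip_width: 0.0391
```

```bash
python3 -c "
from h import *
rel([.631,.1885,.053],166)"
```

```text
shift [ 0.0004 -0.0035  0.0059] turn [-0.0001 -0.0001 -0.0054] | pos [0.6322 0.1918 0.0589] yaw [-179.99   -0.    165.69] j [ 0.18  0.67 -0.78  1.5   0.49  1.18  0.64] t 3.7 w 0.0391 F [-0.8 -0.2  0.1]
```

Emit:
play_rows --rows '[[[0, -0.003, 0, 0, 0, 0, 0], [0, -0.003, 0, 0, 0, 0, 0], [0, -0.003, 0, 0, 0, 0, 0], [0, -0.003, 0, 0, 0, 0, 0], [0, -0.003, 0, 0, 0, 0, 0]]]'

```text
time: 4.2
tool_pos: [0.6316, 0.1887, 0.059]
orientation: [-3.141, 0.0, 2.892]
wrist_force: [0.1, -0.7, 0.9]
grip_width: 0.0279
```

Emit:
play_rows --rows '[[[0, 0, -0.005, 0, 0, 0, 0], [0, 0, -0.01, 0, 0, 0, 0], [0, 0, -0.012, 0, 0, 0, 0], [0, 0, -0.012, 0, 0, 0, 0], [0, 0, -0.012, 0, 0, 0, 0]]]'

```text
time: 4.7
tool_pos: [0.6315, 0.1889, 0.071]
orientation: [-3.142, 0.0, 2.892]
wrist_force: [-0.2, 0.3, -0.8]
grip_width: 0.0275
```

```bash
python3 -c "
from h import *
cv2.imwrite('pics/s2.png',manip.grab_frame('scene')[100:300,280:560,::-1].repeat(2,0).repeat(2,1))
rel([.631,.1885,.07],-14)"
```

```text
shift [ 0.0004 -0.0005  0.0009] turn [-1.0000e-04  2.0000e-04  3.1361e+00] | pos [0.6315 0.1889 0.0709] yaw [-179.99   -0.    165.69] j [ 0.19  0.65 -0.78  1.49  0.48  1.19  0.65] t 4.75 w 0.0276 F [-0.4 -1.2 -0.8]
```

View pics/s2.png

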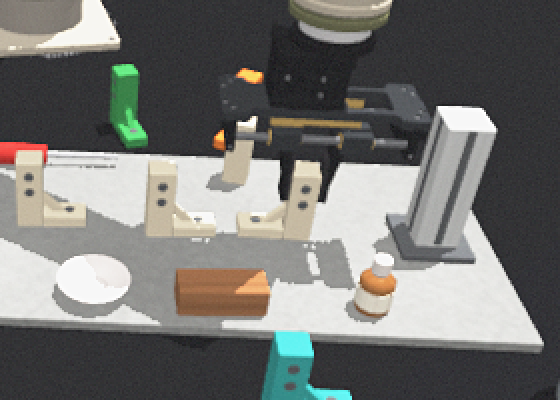

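It is held (opening 27.6 mm) and lifted 12 mm. Now the half turn, with the foot swinging round on the robot side.

Emit:
play_rows --rows '[[[0, 0, 0, 0, 0, 0.14, 0], [0, 0, 0, 0, 0, 0.28, 0], [0, 0, 0, 0, 0, 0.42, 0], [0, 0, 0, 0, 0, 0.56, 0], [0, 0, 0, 0, 0, 0.7, 0]]]'

```text
time: 5.25
tool_pos: [0.6314, 0.1889, 0.0707]
orientation: [-3.141, -0.0, 2.186]
wrist_force: [0.8, -0.0, -1.6]
grip_width: 0.028
```

Emit:
play_rows --rows '[[[0, 0, 0, 0, 0, 0.14, 0], [0, 0, 0, 0, 0, 0.28, 0], [0, 0, 0, 0, 0, 0.42, 0], [0, 0, 0, 0, 0, 0.56, 0], [0, 0, 0, 0, 0, 0.7, 0]]]'

```text
time: 5.75
tool_pos: [0.6314, 0.1889, 0.0707]
orientation: [-3.141, 0.0, 1.486]
wrist_force: [-0.0, 0.6, -1.5]
grip_width: 0.0279
```

```bash
python3 -c "
from h import *
rel([.631,.1885,.071],-14)"
```

```text
shift [-0.0005 -0.0003 -0.0003] turn [-1.0000e-04  4.0000e-04  1.7305e+00] | pos [0.6314 0.1889 0.0707] yaw [-1.7998e+02  1.0000e-02  8.5150e+01] j [ 0.02  0.58 -0.52  1.51  0.3   1.14 -0.64] t 5.75 w 0.0279 F [-0.   0.6 -1.5]
```

Emit:
play_rows --rows '[[[0, 0, 0, 0, 0, 0.14, 0], [0, 0, 0, 0, 0, 0.28, 0], [0, 0, 0, 0, 0, 0.42, 0], [0, 0, 0, 0, 0, 0.56, 0], [0, 0, 0, 0, 0, 0.7, 0]]]'

```text
time: 6.25
tool_pos: [0.6313, 0.189, 0.0707]
orientation: [-3.141, 0.0, 0.786]
wrist_force: [0.7, 0.4, -2.0]
grip_width: 0.028
```

Emit:
play_rows --rows '[[[0, 0, 0, 0, 0, 0.14, 0], [0, 0, 0, 0, 0, 0.28, 0], [0, 0, 0, 0, 0, 0.42, 0], [0, 0, 0, 0, 0, 0.56, 0], [0, 0, 0, 0, 0, 0.7, 0]]]'

```text
time: 6.75
tool_pos: [0.6313, 0.189, 0.0707]
orientation: [3.142, 0.0, 0.086]
wrist_force: [0.6, -0.4, -1.5]
grip_width: 0.028
```

Emit:
play_rows --rows '[[[0, 0, 0, 0, 0, 0.14, 0], [0, 0, 0, 0, 0, 0.28, 0], [0, 0, 0, 0, 0, 0.33, 0], [0, 0, 0, 0, 0, 0.33, 0], [0, 0, 0, 0, 0, 0.33, 0]]]'

```text
time: 7.25
tool_pos: [0.6314, 0.189, 0.0708]
orientation: [3.141, 0.0, -0.236]
wrist_force: [0.5, -0.8, -0.8]
grip_width: 0.0275
```

```bash
python3 -c "
from h import *
cv2.imwrite('pics/s3.png',manip.grab_frame('scene')[100:300,280:560,::-1].repeat(2,0).repeat(2,1))
rel([.631,.1885,.0585],-14)"
```

```text
shift [-0.0003  0.0006  0.0123] turn [0.0001 0.0002 0.0081] | pos [0.6314 0.189  0.0708] yaw [ 1.7999e+02  1.0000e-02 -1.3540e+01] j [-0.21  0.53 -0.2   1.52  0.11  1.1  -2.24] t 7.3 w 0.0277 F [ 0.6 -0.8 -1.2]
```

View pics/s3.png

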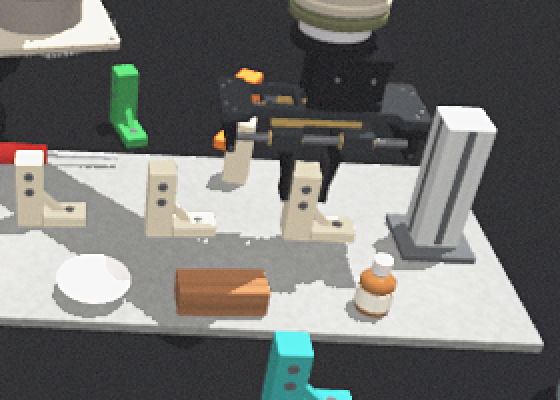

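The foot at crop (335,230) now points towards the pillar. Lowering slowly by 12 mm.

Emit:
play_rows --rows '[[[0, 0, 0.003, 0, 0, 0, 0], [0, 0, 0.006, 0, 0, 0, 0], [0, 0, 0.009, 0, 0, 0, 0], [0, 0, 0.011, 0, 0, 0, 0], [0, 0, 0.0122, 0, 0, 0, 0]]]'

```text
time: 7.8
tool_pos: [0.6315, 0.1887, 0.0589]
orientation: [3.141, 0.0, -0.238]
wrist_force: [-4.0, -2.4, 10.0]
grip_width: 0.0278
```

Emit:
play_rows --rows '[[[0, 0, 0, 0, 0, 0, 0], [0, 0, 0, 0, 0, 0, 0], [0, 0, 0, 0, 0, 0, 0], [0, 0, 0, 0, 0, 0, 0], [0, 0, 0, 0, 0, 0, 0]]]'

```text
time: 8.3
tool_pos: [0.6316, 0.1888, 0.0589]
orientation: [3.141, -0.0, -0.238]
wrist_force: [-1.7, -1.6, 2.8]
grip_width: 0.0277
```

It is on the board: the upward force reached 10 N. Releasing now.

Emit:
play_rows --rows '[[[0, 0, 0, 0, 0, 0, 0.5], [0, 0, 0, 0, 0, 0, 0.7], [0, 0, 0, 0, 0, 0, 0.9], [0, 0, 0, 0, 0, 0, 0.9], [0, 0, 0, 0, 0, 0, 0.9]]]'

```text
time: 8.8
tool_pos: [0.6315, 0.189, 0.0587]
orientation: [3.142, -0.0, -0.238]
wrist_force: [0.2, -0.1, -0.5]
grip_width: 0.06
```

Emit:
play_rows --rows '[[[0, 0, 0, 0, 0, 0, 0.9], [0, 0, 0, 0, 0, 0, 0.9], [0, 0, 0, 0, 0, 0, 0.9], [0, 0, 0, 0, 0, 0, 0.9], [0, 0, 0, 0, 0, 0, 0.9]]]'

```text
time: 9.3
tool_pos: [0.6316, 0.1889, 0.0588]
orientation: [3.142, -0.0, -0.238]
wrist_force: [0.1, 0.1, -0.6]
grip_width: 0.0784
```

Emit:
play_rows --rows '[[[0, 0, -0.03, 0, 0, 0, 0.9], [0, 0, -0.07, 0, 0, 0, 0.9], [0, 0, -0.11, 0, 0, 0, 0.9], [0, 0, -0.15, 0, 0, 0, 0.9], [0, 0, -0.19, 0, 0, 0, 0.9]]]'

```text
time: 9.8
tool_pos: [0.6313, 0.1888, 0.2506]
orientation: [-3.142, -0.0, -0.238]
wrist_force: [0.6, 1.2, 0.1]
grip_width: 0.0785
```

Emit:
play_rows --rows '[[[-0.04, -0.03, 0, 0, 0, 0, 0.9], [-0.08, -0.06, 0, 0, 0, 0, 0.9], [-0.12, -0.09, 0, 0, 0, 0, 0.9], [-0.16, -0.12, 0, 0, 0, 0, 0.9], [-0.2, -0.15, 0, 0, 0, 0, 0.9]]]'

```text
time: 10.3
tool_pos: [0.4735, 0.3803, 0.2487]
orientation: [-3.141, 0.001, -0.238]
wrist_force: [-0.8, 0.7, 0.0]
grip_width: 0.0781
```

Run:
```python
from h import *
rel([.4,.3,.24],-14)
im=manip.grab_frame("top"); cv2.imwrite("pics/t3.png",im[:,:,::-1])
m=cream(im); n,l,s,c=cv2.connectedComponentsWithStats(m)
for i in range(1,n):
    if s[i,4]>40: print(s[i],c[i].round(1))
```

```text
shift [-0.0525  0.0954  0.0087] turn [-0.0005  0.0008  0.0068] | pos [0.4735 0.3803 0.2487] yaw [-1.7997e+02  5.0000e-02 -1.3610e+01] j [-0.59  0.29 -0.2   1.46  0.06  1.39 -2.6 ] t 10.3 w 0.0781 F [-0.8  0.7  0. ]
[266   7  29  23 222] [280.   18.5]
[189 178  32  19 432] [205.  186.7]
[ 608  192   23   76 1189] [619.2 229.2]
[255 201  37  18 521] [273.3 209.2]
[320 219  42  20 587] [340.6 228.7]
[212 246  18  18 188] [220.7 254.5]
```

View pics/t3.png

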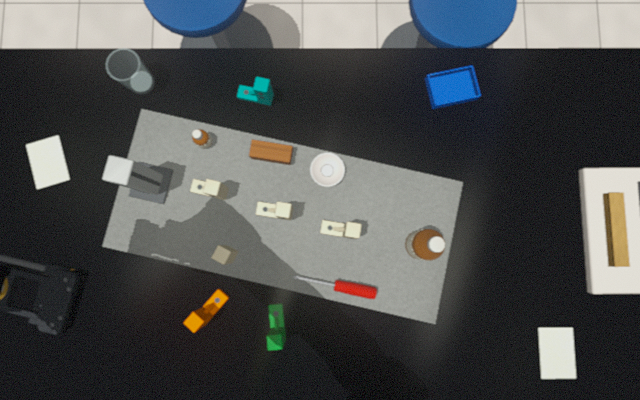

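The bracket's upright is at (212,187), about 1 px from where it started, with its foot at (200,186) towards the pillar. The other two blobs have not moved. Joint 7 is near its limit, so I'll back it off before handing in.

Emit:
play_rows --rows '[[[0, 0, 0, 0, 0, -0.1, 0.9], [0, 0, 0, 0, 0, -0.2, 0.9], [0, 0, 0, 0, 0, -0.3, 0.9], [0, 0, 0, 0, 0, -0.3, 0.9], [0, 0, 0, 0, 0, -0.3, 0.9]]]'

```text
time: 10.85
tool_pos: [0.4757, 0.3784, 0.2487]
orientation: [3.141, -0.0, 0.058]
wrist_force: [0.4, -1.0, -0.3]
grip_width: 0.0783
```

Run:
```python
from h import *
s=manip.get_state(); print(s["time"],s["joint_positions"].round(3))
im=manip.grab_frame("top"); l=cv2.connectedComponentsWithStats(cream(im))[1]
for (x,y) in((205,187),(273,209),(340,228)):
    k=np.bincount(l[y-6:y+7,x-8:x+9].ravel())[1:].argmax()+1
    r=cv2.minAreaRect(np.argwhere(l==k)[:,::-1].astype(np.float32)); print(r)
u=cast("top",(212,187.4),.092)[0]; f=cast("top",(193.5,185.5),.026)[0]; d=f-u; print(u,f,np.degrees(np.arctan2(d[1],d[0])))
print(manip.close_job())
```

```text
10.85 [-0.563  0.293 -0.231  1.461  0.067  1.395 -2.308]
((204.4117889404297, 186.35293579101562), (28.619203567504883, 17.947635650634766), 14.03624439239502)
((273.0, 209.5), (17.0, 36.0), 90.0)
((340.267333984375, 228.3267364501953), (40.79652404785156, 16.31861114501953), 5.710593223571777)
[0.63088333 0.18694171] [0.64446592 0.24168001] 76.06427201596944
the job is handed in; nothing more can be done
None
```

Only the bracket next to the pillar was mirrored. I pinched its upright, lifted it 12 mm, turned it half round, set it down under contact and released it. I handed the job in at about 11 s, with the arm clear of everything.

- **Turned bracket:** in the last top view it stands with its upright at about (0.631, 0.187), roughly 2 mm from where it started. Its foot points at about 76°, against a row direction of 76.8° towards the pillar.
- **Other two brackets:** both were in the same place to within a pixel.
- **Upright angle:** I only judged this by eye in the pictures, not by measuring it.
- **Joint 7:** after I moved the arm clear it read about -2.6 rad, right at its range limit. I backed it off to -2.31 rad before handing in. No fault was reported, but the margin there was very small.

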